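Lock a tie-down anchor into the dolly's slotted rail

TASK

Fit the tie-down anchor into the slotted steel rail on the furniture dolly, around the middle of the rail: feel its foot down through the slot, press it down onto the sprung strip inside, turn it a quarter turn clockwise (seen from above) so that the foot catches under the rail's lips, then let go so that it stands upright with the spring holding it up against the lips. Work gently, never forcing the anchor onto the rail with more than 40 N, and leave the other things on the table where they are.

Things in the scene. Friction and masses are not known exactly. Their poses are not given: they have to be found in the camera images.
- anchor: Steel tie-down anchor, 92 mm tall, 0.15 to 0.31 kg, starting upright with its foot loose in the stand's pocket. Origin: centre of the foot's underside; z up the shank, x along the foot and the bar. Hammer-head foot 38 (x) by 17 (y) by 8 mm; shank 12 mm round up to z = 50. In the rail it turns clockwise only: it stops just past 90 degrees, the wrong way it jams near 55. A half turn changes nothing.
- anchor_bar (a point): Middle of the anchor's grip bar, 60 mm above the foot's underside. Bar 56 mm (x) by 16 mm (y) by 20 mm high, to be gripped across its 16 mm. On it stands a wire loop, 46 mm wide (x), 6 mm thick, 22 mm tall. Axes as the anchor's.
- dolly: Plywood furniture dolly on four castors, fixed on the table. Deck 280 (x) by 200 mm (y), its top at z = 78. Origin: on the table under the deck's centre; z up, x along the steel rail on the deck. The rail is bolted fast parallel to x, but through long holes: its centre line lies up to 8 mm to either side (y) of the deck's centre line, different every time, so feel or look for the slot.
- rail_level (a point): Point above the deck's centre at the height of the rail's top, 108 mm above the table; axes as the dolly's; sideways (y) it marks the deck's centre line, NOT the slot. Rail: C-channel 220 long (x), 46 wide, slot upward, 20 mm wide, closed by caps at both ends. Lips 4 mm thick, cavity below 41 mm wide.
- strip_level (a point): Point under the deck's centre line at z = 98 mm, the height at rest of the top of the black sprung strip in the rail, 10 mm below the rail's top. Pushed down it resists with 8 N plus 0.8 N per mm and bottoms after 8 mm. The foot clears the lips when its underside is below z = 96 mm (2 mm of push), and sits at 96 once caught and let go.
- stand: Wooden block 80 mm (x) by 60 mm (y) by 14 mm high, fixed on the table, with a 44 by 23 mm pocket, 10 mm deep, in which the anchor's foot stands, 4 mm above the table. Origin: centre of its underside, x along the pocket's length.
- tape_roll: Bystander: roll of clear packing tape standing on its flat side, 96 mm across, 48 mm high. Origin: centre of the underside.
- carton: Bystander: small closed carton 120 by 90 by 70 mm. Origin: centre of the underside.
- spanner: Bystander: steel spanner lying on the table. Origin: its middle, on the underside.
Things that resemble listed ones, but are neither listed nor needed, are in the scene too. What is shaped like the anchor but purple or yellow is not meant.

How it is judged (in metres and radians):
On the way, in this order (a step that is already met when the one before it is completed fails the run):
1. the foot has gone down through the slot lengthwise and is pressed below the lips (x of anchor in the frame of dolly between -0.05 and 0.05 m and y of anchor in the frame of dolly between -0.012 and 0.012 m and z of anchor in the frame of dolly below 0.0957 m and angle between the x axis of anchor and the x axis of dolly, either way round below 0.35 rad), for 0.1 s.
2. the anchor is turned crosswise below the lips (x of anchor in the frame of dolly between -0.05 and 0.05 m and y of anchor in the frame of dolly between -0.012 and 0.012 m and z of anchor in the frame of dolly below 0.0975 m and angle between the x axis of anchor and the y axis of dolly, either way round below 0.3 rad), for 0.2 s.
At the end, for the whole second after the job is handed in: The anchor stands upright (within 7 degrees) in the rail within 50 mm of its middle, its foot crosswise to the slot (within 17 degrees) and caught up against the underside of the lips (underside of the foot 94 to 97.5 mm above the dolly's origin), at rest and let go (all of step 2 and z of anchor in the frame of dolly above 0.094 m and angle between anchor's own z axis and vertical below 0.12 rad and linear speed of anchor below 0.02 m/s and contact force between the fingers and anchor below 0.1 N); the robot touches nothing.
It fails at once if the anchor is forced against the dolly or its rail with more than 40 N (contact force between anchor and dolly above 40 N).
It fails at once if the tape roll is shifted by more than 30 mm (distance of tape_roll from where it was at the start of the episode above 0.03 m).
It fails at once if the carton is shifted by more than 30 mm (distance of carton from where it was at the start of the episode above 0.03 m).
It fails at once if the spanner is shifted by more than 30 mm (distance of spanner from where it was at the start of the episode above 0.03 m).
It also fails if it takes over 58 s, if anything falls off the work surface, if the arm or the gripper's body presses on something with over 40 N, if the wrist force passes 120 N, or if a joint passes its speed limit or range.

ROBOT

A 7-joint arm with a two-finger parallel gripper is mounted at the origin on the work surface. World frame = base frame: x ahead of the robot, y to its left, z up, the work surface at z = 0. Lengths are in m, angles in degrees, forces in N, time in s.
With the tool pointing down it reaches from about 0.35 to 0.9 m from the base axis. Payload 19.9 kg.
Tool frame: the origin (TCP) lies at the very end of the fingers, on their centre line; the grasp point (between the pads) lies 19 mm behind it (env.tcp_to_grasp is the z of the grasp point in the tool frame, in m); z points along the fingers, y is the line along which they close (so a half turn about z gives the same grasp; the last joint's range is limited). The gripper opens to 94 mm and grips with 3 to 60 N. Pads are 16 mm wide; open, the fingers measure 119 mm over their backs; the gripper's body (75 mm by 177 mm) begins 78 mm behind the grasp point.
Start: joints at [73.081, 23.915, -0.59, 92.452, 0.269, 63.638, -3.037], TCP at [0.157, -0.605, 0.205] pointing down, gripper open.
Joint ranges: [-161.28, 161.28], [-22.2, 115.67], [-73.04, 71.86], [3.21, 147.25], [-68.34, 248.33], [10.77, 114.83], [-161.83, 161.83]. Speed limits (degrees/s): [108.29, 108.29, 136.94, 136.94, 172.46, 172.46, 172.46].

INTERFACE

Orientations are given as a 3x3 rotation matrix whose columns are the frame's x, y, z axes.
In Python, from rig import env gives the robot as it stands.
- The arm moves only by the shell command python3 -m handwheel 'ROWS' [OPENING] [FORCE]. ROWS is JSON, one flat list of numbers, 4 for each row, row after row: the shift along the tool's x, y, z scaled (see below), then the turn about the tool's z scaled (see below). In form: [tx, ty, tz, roll, tx, ty, tz, roll, ...]. A call has exactly 5 rows; each row shifts and turns the commanded pose from where the row before left it, along the tool's axes as they then stand; what a row does not reach is not made up. The controller multiplies each number of a shift by 50 mm and each number of a turn by 0.08 rad. A row lasts 1/12 s, in which the tool goes at most 41.7 mm and 7.16 degrees, less where a joint would pass 70% of its speed; a pose out of reach is approached as far as the arm can. A call with a number of a shift or a turn outside -1 to 1 is refused whole. A call with a gripper value outside its range is refused whole. OPENING is the closure in counts, from 0 (fully open) to 255 (shut), set as the call begins (- or left out, the last holds). The fingers move at their own pace and stop on an object; FORCE is the grip in N (left out, the last holds). Time passes only in rows, so rows that do not move let the fingers close, or fill a call up. It gives the time, the measured TCP pose, the force, the opening and the grip force at its end, in the units of the state.
- env.get_state(): the state, without advancing time (a new reading comes with each control period).
- env.camera(name): name is "scene" or "top" or "wrist"; returns a dict with "frame" (400x640x3 uint8, red, green, blue), "fovy" (degrees; the focal length in pixels is half the picture's height over the tangent of half this angle, whatever the lens; pixels are square), "cx", "cy" (the principal point, pixels), "D" ([k1, k2, p1, p2, k3] as OpenCV has them; the pictures are not rectified), "R" (3x3) and "t" (3): a world point X has camera coordinates R X + t; the wrist camera has in their place "tool_from_camera" (4x4, takes a point from camera to tool coordinates, whose origin is the TCP and whose axes are the flange's). Camera axes: x right, y down, z forward; pixel columns grow to the right and rows downward; lengths in m; the calibration is good to about 2 mm. A picture is of the moment at which its call begins: read the wrist's pose just before it. There is no depth.
- env.sign_off(): hands the job in; it is judged then, once.
The state is a dict: "time_s": time; "joint_pos": joint angles; "qd": joint speeds; "joint_efforts": joint torques, N m; "tcp_pos": TCP position; "ee_rot": TCP orientation; "force": force on the tool from outside, world axes, zero at the start; "torque": the same for the moment, N m; "grip_width": finger opening in m; "gripper_force": force on a finger pad.
Only numpy, scipy, OpenCV 4.12 (cv2) and the standard library are available. Lean on these libraries where they do the work, as an engineer would, in place of code of your own. Each camera call takes 0.05 s, during which the arm holds its last target. There are 200 camera calls.

## Working session

There is one attempt and no reset: what is moved stays moved. The work goes in short steps, Python scripts to look and compute and a shell command to move; the robot and the scene stay as the last step left them, time stands still between calls to the robot, and variables do not carry over. Pictures are saved under pics/ and viewed, at most 10 in all, crops included, and the job is handed in when it is done.

```bash
ls; mkdir -p pics; python3 - <<'E'
from rig import env
import cv2,numpy as np
s=env.get_state();print(s['time_s'],s['tcp_pos'],np.round(s['ee_rot'],3).tolist(),s['grip_width'],s['force'],env.tcp_to_grasp)
for n in['top','scene','wrist']:
    c=env.camera(n);cv2.imwrite(f'pics/{n}0.png',c['frame'][:,:,::-1]);print(n,{k:(np.round(v,4).tolist()) for k,v in c.items() if k!='frame'})
E
```

```text
pics
0.0 [ 0.15681572 -0.60461105  0.20480669] [[0.968, 0.251, -0.0], [0.251, -0.968, 0.001], [-0.0, -0.001, -1.0]] 0.09398596331152952 [0.09089637 0.53005138 0.30350312] -0.0188
top {'fovy': 49.3156, 'cx': 317.5848, 'cy': 202.1174, 'D': [-0.0836, 0.0, 0.0, 0.0, 0.0], 'R': [[0.0096, -0.9999, -0.0111], [-0.9982, -0.0089, -0.0596], [0.0595, 0.0116, -0.9982]], 't': [-0.0853, 0.5524, 0.9189]}
scene {'fovy': 55.4142, 'cx': 316.7469, 'cy': 202.3967, 'D': [0.0038, 0.0, 0.0, 0.0, 0.0], 'R': [[-0.3047, 0.9525, 0.0009], [0.5707, 0.1833, -0.8004], [-0.7625, -0.2434, -0.5995]], 't': [0.2542, -0.219, 1.2407]}
wrist {'fovy': 69.5718, 'cx': 319.5849, 'cy': 199.8372, 'D': [-0.052, 0.0, 0.0, 0.0, 0.0], 'tool_from_camera': [[0.0009, -0.9608, -0.2773, 0.0811], [1.0, 0.0007, 0.0005, 0.0007], [-0.0003, -0.2773, 0.9608, -0.1789], [0.0, 0.0, 0.0, 1.0]]}
```

View pics/top0.png

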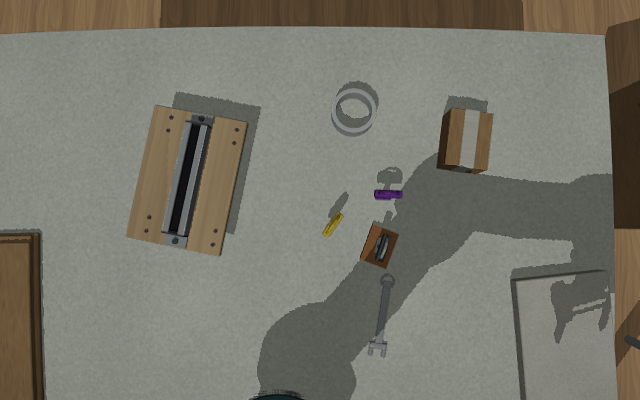

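View pics/scene0.png

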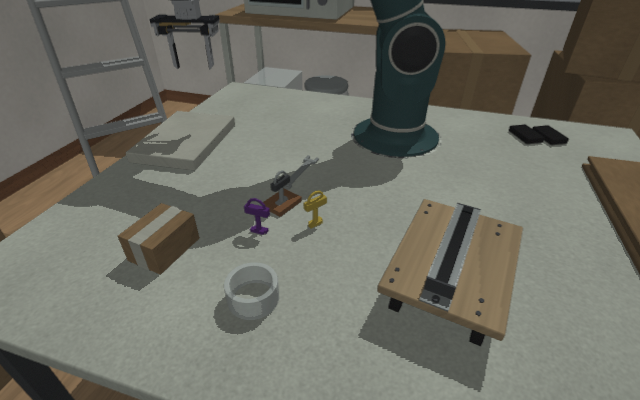

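The top view shows the dolly at about (188,180), with its rail running from (202,118) to (175,241). The stand with the grey anchor is at about (380,246). The purple and yellow decoys are at (388,195) and (333,225), and the spanner is just below the stand at (382,315).

```bash
cat > h.py <<'E'
from rig import env
import cv2,numpy as np
def K(c):
    f=200/np.tan(np.radians(c['fovy']/2)); return np.array([[f,0,c['cx']],[0,f,c['cy']],[0,0,1.]])
def pose(c,s=None):
    if 'R' in c: R=np.array(c['R']);return R.T,-R.T@np.array(c['t'])
    T=np.array(c['tool_from_camera']);E=np.array(s['ee_rot']);return E@T[:3,:3],E@T[:3,3]+np.array(s['tcp_pos'])
def ray(c,px,z,s=None):
    u=cv2.undistortPoints(np.array(px,float).reshape(-1,1,2),K(c),np.array(c['D'],float))[:,0]
    R,o=pose(c,s);d=np.c_[u,np.ones(len(u))]@R.T
    return o+d*((z-o[2])/d[:,2])[:,None]
def proj(c,X,s=None):
    R,o=pose(c,s);Y=(np.array(X,float)-o)@R
    return cv2.projectPoints(Y,np.zeros(3),np.zeros(3),K(c),np.array(c['D'],float))[0][:,0]
def big(m):
    k=cv2.findContours(m.astype(np.uint8),cv2.RETR_EXTERNAL,cv2.CHAIN_APPROX_NONE)[0];return max(k,key=cv2.contourArea)
E
python3 - <<'E'
from h import *
c=env.camera('top');f=c['frame'];h=cv2.cvtColor(f,cv2.COLOR_RGB2HSV)
def ang(P,a,b):
    d=P[b]-P[a];return np.degrees(np.arctan2(d[1],d[0]))
D=ray(c,[(155,105),(248,122),(220,256),(127,237)],.078)
print('deck',D.round(4).tolist(),D.mean(0),ang(D,3,0),ang(D,2,1))
m=((h[...,0]<15)&(h[...,1]>110)&(h[...,2]>40)); m2=np.zeros_like(m);m2[215:275,350:405]=m[215:275,350:405]
k=big(m2);b=cv2.boxPoints(cv2.minAreaRect(k));P=ray(c,b,.014);print('stand',b.tolist(),P.round(4).tolist(),P.mean(0),ang(P,0,1),ang(P,1,2))
cv2.imwrite('pics/a.png',np.hstack([cv2.resize(f[215:275,350:410,::-1],(400,400),interpolation=0),cv2.resize(f[100:260,120:260,::-1],(400,457),interpolation=0)[:400]]))
E
```

```text
deck [[0.7482, 0.2581, 0.078], [0.7119, 0.0626, 0.078], [0.4395, 0.1137, 0.078], [0.4748, 0.3069, 0.078]] [0.5936179  0.18532513 0.078     ] -10.113301148174436 -10.623116359151439
stand [[359.051513671875, 258.1148681640625], [372.089111328125, 223.89111328125], [398.24554443359375, 233.85546875], [385.20794677734375, 268.0792236328125]] [[0.4343, -0.1699, 0.014], [0.5076, -0.1975, 0.014], [0.4867, -0.2538, 0.014], [0.4135, -0.226, 0.014]] [ 0.46050293 -0.2117956   0.014     ] -20.617443394925328 -110.36938670880531
```

View pics/a.png

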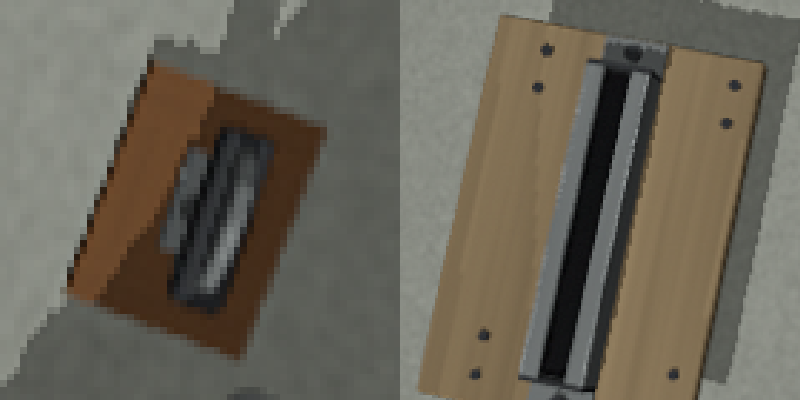

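The crops show the anchor's bar running along the stand's long axis at about -20°. The rail slot lies slightly left of the deck centre. I'll turn the wrist first, counter-clockwise by about 145°, so that the later clockwise turn stays within the range of joint 7.

```bash
R='[0,0,-0.04,-1,0,0,-0.04,-1,0,0,-0.04,-1,0,0,-0.04,-1,0,0,-0.04,-1]'
python3 -m handwheel '[0,0,-0.04,-1,0,0,-0.04,-1,0,0,-0.04,-1,0,0,-0.04,-1,0,0,-0.04,-1]' 0
python3 -m handwheel '[0,0,-0.04,-1,0,0,-0.04,-1,0,0,-0.04,-1,0,0,-0.04,-1,0,0,-0.04,-1]' >/dev/null
python3 -m handwheel '[0,0,-0.04,-1,0,0,-0.04,-1,0,0,-0.04,-1,0,0,-0.04,-1,0,0,-0.04,-1]' >/dev/null
python3 -m handwheel '[0,0,-0.04,-1,0,0,-0.04,-1,0,0,-0.04,-1,0,0,-0.04,-1,0,0,-0.04,-1]' >/dev/null
python3 -m handwheel '[0,0,-0.04,-1,0,0,-0.04,-1,0,0,-0.04,-1,0,0,-0.04,-1,0,0,-0.04,-1]' >/dev/null
python3 -m handwheel '[0,0,-0.04,-1,0,0,-0.04,-1,0,0,-0.04,-1,0,0,-0.04,-1,0,0,-0.04,-1]'
python3 -m handwheel '[0,0,0,-1,0,0,0,-0.6,0,0,0,0,0,0,0,0,0,0,0,0]'
cat >> h.py <<'E'
def delta(x,y,yaw,s):
    "tool-axis units to reach world xy, and roll units to yaw"
    E=np.array(s['ee_rot']);d=np.array([x-s['tcp_pos'][0],y-s['tcp_pos'][1],0]);y0=np.degrees(np.arctan2(E[1,0],E[0,0]))
    r=-((yaw-y0+180)%360-180);return 'units',((E.T@d)/.05).round(3),'roll',round(np.radians(r)/.08,3),'yaw',round(y0,2)
E
python3 -c "
from h import *
s=env.get_state();print(s['joint_pos'],s['force']);print(delta(.4605,-.2118,159.4,s))"
```

```text
time_s: 0.62
tcp_pos: [0.1569, -0.6049, 0.2154]
ee_rot: [[0.791, 0.611, -0.0], [0.611, -0.791, 0.0], [0.0, -0.0, -1.0]]
force: [-0.5, 0.5, -0.5]
grip_width: 0.0938
gripper_force: 0.0
time_s: 2.7
tcp_pos: [0.1569, -0.6049, 0.2653]
ee_rot: [[-0.885, 0.465, -0.0], [0.465, 0.885, 0.0], [0.0, 0.0, -1.0]]
force: [-0.2, 0.2, -0.4]
grip_width: 0.0943
gripper_force: 0.0
time_s: 3.12
tcp_pos: [0.1569, -0.6049, 0.2653]
ee_rot: [[-0.935, 0.354, -0.0], [0.354, 0.935, 0.0], [0.0, 0.0, -1.0]]
force: [-0.2, 0.6, -0.4]
grip_width: 0.0938
gripper_force: 0.0
[ 92.89440093  23.40812226 -27.42184     87.62944892  11.11134056
  71.69305497 133.17044876] [-0.22038704  0.55266593 -0.41971869]
('units', array([-2.897e+00,  9.503e+00,  1.000e-03]), 'roll', np.float64(-0.028), 'yaw', np.float64(159.27))
```

```bash
python3 -m handwheel '[-0.1,0.3,0,0,-0.16,0.5,0,0,-0.16,0.5,0,0,-0.16,0.5,0,0,-0.16,0.5,0,0]' >/dev/null
python3 -m handwheel '[-0.16,0.5,0,0,-0.16,0.5,0,0,-0.16,0.5,0,0,-0.16,0.5,0,0,-0.16,0.5,0,0]' >/dev/null
python3 -m handwheel '[-0.16,0.5,0,0,-0.16,0.5,0,0,-0.16,0.5,0,0,-0.16,0.5,0,0,-0.16,0.5,0,0]' >/dev/null
python3 -m handwheel '[-0.16,0.5,0,0,-0.16,0.5,0,0,-0.16,0.5,0,0,-0.16,0.5,0,0,-0.1,0.3,0,0]' >/dev/null
python3 -m handwheel '[0,0,0,0,0,0,0,0,0,0,0,0,0,0,0,0,0,0,0,0]' >/dev/null
python3 - <<'E'
from h import *
s=env.get_state();print(s['time_s'],s['tcp_pos'],s['joint_pos'],delta(.4605,-.2118,159.4,s))
c=env.camera('wrist');cv2.imwrite('pics/w1.png',c['frame'][:,:,::-1])
print(proj(c,[(.4605,-.2118,.014),(.4605,-.2118,.064)],s))
E
```

```text
5.2 [ 0.46955629 -0.21064952  0.26543335] [ 59.095671    13.37052219 -44.42787071 102.62492027  10.06731768
  68.06112454  80.95281289] ('units', array([ 0.161, -0.086,  0.   ]), 'roll', np.float64(-0.023), 'yaw', np.float64(159.29))
[[317.15871549 166.77661103]
 [316.83223839 172.98379324]]
```

View pics/w1.png

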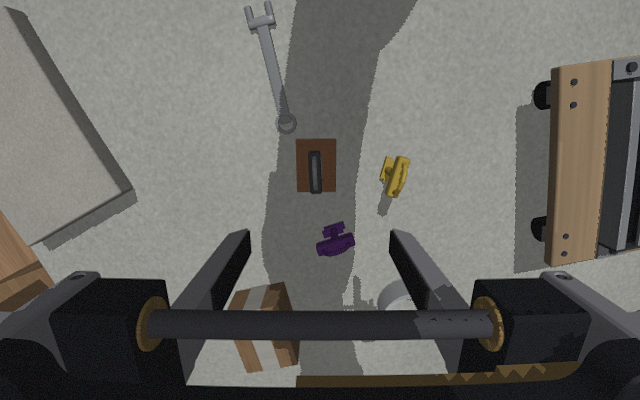

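The wrist view shows the anchor's bar at (315,172), parallel to the finger direction's normal and within about 2 mm of the estimate. The yellow and purple decoys are clear of the descent. I'll descend with the fingers about 60 mm open.

```bash
python3 -m handwheel '[0.08,-0.06,-0,-0.02,0.08,-0.05,0.2,0,0,0,0.4,0,0,0,0.4,0,0,0,0.4,0]' 92 >/dev/null
python3 -m handwheel '[0,0,0.4,0,0,0,0.4,0,0,0,0.4,0,0,0,0.3,0,0,0,0.2,0]' >/dev/null
python3 -m handwheel '[0,0,0.1,0,0,0,0.1,0,0,0,0.1,0,0,0,0,0,0,0,0,0]'
python3 - <<'E'
from h import *
s=env.get_state();c=env.camera('wrist');cv2.imwrite('pics/w2.png',c['frame'][60:360,120:520,::-1])
E
```

```text
time_s: 6.5
tcp_pos: [0.4607, -0.2123, 0.0957]
ee_rot: [[-0.937, 0.351, 0.0], [0.351, 0.937, -0.0], [-0.0, -0.0, -1.0]]
force: [0.2, -0.1, 0.7]
grip_width: 0.0602
gripper_force: 0.0
```

View pics/w2.png

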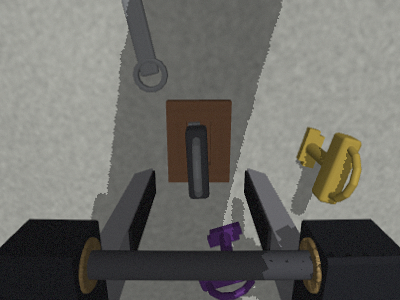

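The bar is centred between the fingers, at crop column 198 against about 200. I'll go down and grip.

```bash
python3 -m handwheel '[0,0,0.3,0,0,0,0.3,0,0,0,0.25,0,0,0,0.16,0,0,0,0,0]' >/dev/null
python3 -m handwheel '[0,0,0,0,0,0,0,0,0,0,0,0,0,0,0,0,0,0,0,0]' 255 40
python3 -m handwheel '[0,0,0,0,0,0,0,0,0,0,0,0,0,0,0,0,0,0,0,0]'
python3 -m handwheel '[0,0,-0.1,0,0,0,-0.3,0,0,0,-0.4,0,0,0,-0.4,0,0,0,-0.4,0]' >/dev/null
python3 -m handwheel '[0,0,-0.4,0,0,0,-0.4,0,0,0,-0.4,0,0,0,-0.2,0,0,0,0,0]'
python3 -c "
from h import *
s=env.get_state();print(s['joint_pos'],s['torque']);print(delta(.5936,.1853,169.6,s))"
```

```text
time_s: 7.38
tcp_pos: [0.4608, -0.2124, 0.0453]
ee_rot: [[-0.936, 0.351, 0.0], [0.351, 0.936, -0.0], [-0.001, -0.0, -1.0]]
force: [0.1, 0.1, -0.4]
grip_width: 0.0299
gripper_force: 0.0
time_s: 7.8
tcp_pos: [0.4607, -0.2123, 0.045]
ee_rot: [[-0.937, 0.351, 0.0], [0.351, 0.937, -0.0], [-0.0, -0.0, -1.0]]
force: [0.2, -0.0, 1.2]
grip_width: 0.0157
gripper_force: 40.0
time_s: 8.63
tcp_pos: [0.4613, -0.2126, 0.1967]
ee_rot: [[-0.936, 0.351, 0.002], [0.351, 0.936, -0.002], [-0.003, -0.001, -1.0]]
force: [0.0, -0.4, -2.3]
grip_width: 0.0154
gripper_force: 40.0
[ 58.39911896  16.85807897 -43.62537548 108.43800237  13.4606635
  59.74645211  78.65114011] [-0.01512502 -0.17868269  0.02421899]
('units', array([ 3.13e-01,  8.38e+00, -8.00e-03]), 'roll', np.float64(-2.21), 'yaw', np.float64(159.47))
```

Gripped and lifted. I'll carry it over to the dolly.

```bash
python3 -m handwheel '[0,0,-0.1,-0.5,0,0,-0.1,-0.6,0,0,-0.1,-0.6,0,0,0,-0.5,-0.04,0.3,0,0]' >/dev/null
python3 -m handwheel '[-0.08,0.5,0,0,-0.08,0.55,0,0,-0.08,0.55,0,0,-0.08,0.55,0,0,-0.08,0.55,0,0]' >/dev/null
python3 -m handwheel '[-0.08,0.55,0,0,-0.08,0.55,0,0,-0.08,0.55,0,0,-0.08,0.55,0,0,-0.08,0.55,0,0]' >/dev/null
python3 -m handwheel '[-0.08,0.55,0,0,-0.08,0.55,0,0,-0.08,0.55,0,0,-0.08,0.55,0,0,-0.08,0.4,0,0]' >/dev/null
python3 -m handwheel '[0,0,0,0,0,0,0,0,0,0,0,0,0,0,0,0,0,0,0,0]'
python3 - <<'E'
from h import *
s=env.get_state();print(s['joint_pos'],delta(.5936,.1853,169.6,s))
c=env.camera('wrist');cv2.imwrite('pics/w3.png',c['frame'][:,:,::-1])
E
```

```text
time_s: 10.72
tcp_pos: [0.5972, 0.186, 0.2097]
ee_rot: [[-0.983, 0.182, -0.0], [0.182, 0.983, -0.001], [0.0, -0.001, -1.0]]
force: [-0.2, 0.0, -2.8]
grip_width: 0.0155
gripper_force: 40.0
[ 13.84103914  31.18105635 -47.98515084  90.87658334  24.35973781
  68.95637191  40.55974915] ('units', array([ 0.069, -0.026,  0.   ]), 'roll', np.float64(-0.025), 'yaw', np.float64(169.49))
```

View pics/w3.png

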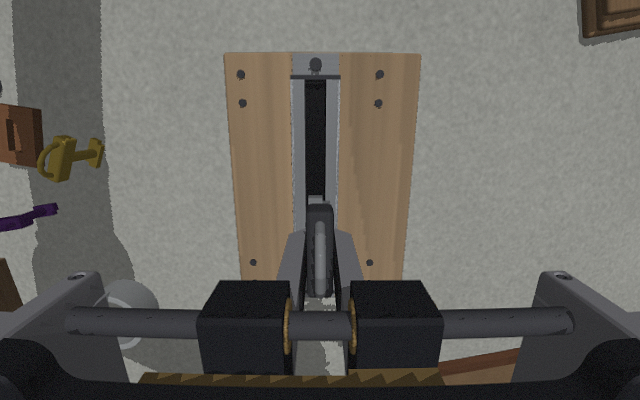

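The view shows the slot as a dark band, columns ~305 to 326 over rows 85 to 190, nearly parallel to the tool x axis. The deck's far edge is at row 53, columns 224 to 420. The anchor hangs over the rail at (318,205 to 295).

```bash
python3 - <<'E'
from h import *
s=env.get_state();c=env.camera('wrist');g=cv2.cvtColor(c['frame'],cv2.COLOR_RGB2GRAY)
E=np.array(s['ee_rot']);t=np.array(s['tcp_pos']);tl=lambda P:((P-t)@E)*1000
L=[];Rr=[]
print(g[130,285:345].tolist())
for r in range(92,185,4):
    d=np.flatnonzero(g[r,296:336]<50)+296
    if len(d): L.append((d[0]-.5,r));Rr.append((d[-1]+.5,r))
A=tl(ray(c,L,.108,s));B=tl(ray(c,Rr,.108,s))
for n,P in(('L',A),('R',B),('mid',(A+B)/2)):
    k=np.polyfit(P[:,0],P[:,1],1);print(n,'y at TCP mm',k[1].round(2),'slope deg',np.degrees(k[0]).round(2),P[0].round(1),P[-1].round(1))
print('deck far corners',tl(ray(c,[(224,53),(420,53)],.078,s)).round(1).tolist())
E
```

```text
[123, 124, 124, 129, 128, 123, 115, 115, 115, 113, 115, 112, 113, 112, 110, 111, 111, 114, 114, 84, 34, 26, 23, 29, 23, 33, 28, 31, 27, 27, 27, 26, 25, 21, 27, 26, 24, 27, 18, 31, 44, 115, 117, 113, 115, 112, 112, 115, 116, 112, 111, 109, 111, 110, 117, 115, 116, 119, 115, 115]
L y at TCP mm -15.29 slope deg 0.29 [102.9 -14.6 101.9] [ 15.9 -14.7 101.9]
R y at TCP mm 3.93 slope deg 0.59 [102.9   4.8 101.9] [ 15.9   4.3 101.9]
mid y at TCP mm -5.68 slope deg 0.44 [102.9  -4.9 101.9] [ 15.9  -5.2 101.9]
deck far corners [[143.0, -96.0, 131.9], [143.3, 99.4, 131.8]]
```

```bash
python3 -m handwheel '[0.03,-0.06,0.1,0.05,0.03,-0.05,0.2,0.05,0,0,0.3,0,0,0,0.3,0,0,0,0.2,0]' >/dev/null
python3 -m handwheel '[0,0,0,0,0,0,0,0,0,0,0,0,0,0,0,0,0,0,0,0]'
python3 - <<'E'
from h import *
s=env.get_state();c=env.camera('wrist');g=cv2.cvtColor(c['frame'],cv2.COLOR_RGB2GRAY)
cv2.imwrite('pics/w4.png',cv2.resize(c['frame'][100:260,260:380,::-1],None,fx=3.6,fy=3.6,interpolation=cv2.INTER_NEAREST))
E=np.array(s['ee_rot']);t=np.array(s['tcp_pos'])
# ideal outline: bar top near end, foot top near end
f=lambda X:proj(c,t+np.array(X)@E.T,s).round(1).tolist()
print('bar',f([[.028,-.008,-.029],[.028,.008,-.029]]),'foot',f([[.019,-.0085,.033],[.019,.0085,.033],[.019,-.0085,.041],[.019,.0085,.041]]))
zl=t[2]-.108;print('slot edges at x=60,19', f([[.06,-.01,zl],[.06,.01,zl],[.019,-.01,zl],[.019,.01,zl]]))
E
```

```text
time_s: 11.65
tcp_pos: [0.5936, 0.1824, 0.1556]
ee_rot: [[-0.982, 0.189, 0.001], [0.189, 0.982, 0.0], [-0.001, 0.0, -1.0]]
force: [-0.3, -0.6, -2.5]
grip_width: 0.0159
gripper_force: 40.0
bar [[306.1, 215.8], [335.1, 215.8]] foot [[309.2, 200.2], [331.4, 200.2], [309.6, 197.4], [331.0, 197.4]]
slot edges at x=60,19 [[307.5, 144.3], [333.2, 144.3], [308.0, 195.2], [332.6, 195.2]]
```

View pics/w4.png

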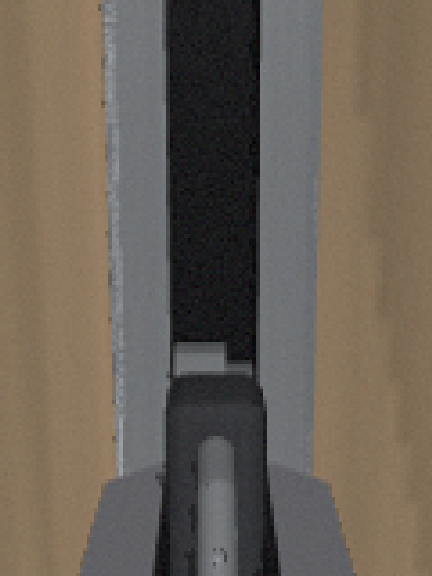

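The foot spans columns 308 to 330 and the slot at the same row spans 307 to 331, so it is centred with clearance on both sides. I'll lower it gently.

```bash
python3 -m handwheel '[0,0,0.06,0,0,0,0.06,0,0,0,0.06,0,0,0,0.06,0,0,0,0,0]' | grep -E 'tcp|force'
python3 -m handwheel '[0,0,0.04,0,0,0,0.04,0,0,0,0,0,0,0,0,0,0,0,0,0]' | grep -E 'tcp|force'
```

```text
tcp_pos: [0.593, 0.1821, 0.1421]
force: [0.3, -0.2, -2.3]
gripper_force: 40.0
tcp_pos: [0.5934, 0.1823, 0.1391]
force: [-0.2, 0.3, -0.2]
gripper_force: 40.0
```

```bash
python3 -m handwheel '[0,0,0.04,0,0,0,0.03,0,0,0,0,0,0,0,0,0,0,0,0,0]' | grep -E 'tcp|force'
python3 -m handwheel '[0,0,0.03,0,0,0,0,0,0,0,0,0,0,0,0,0,0,0,0,0]' | grep -E 'tcp|force'
```

```text
tcp_pos: [0.5936, 0.1823, 0.1359]
force: [-0.8, -1.0, 7.6]
gripper_force: 40.0
tcp_pos: [0.5936, 0.1824, 0.1345]
force: [-1.2, -1.2, 8.7]
gripper_force: 40.0
```

Net push is about 11 N, so the foot is near z = 94 mm. I'll press another 1 mm and then turn clockwise (+roll).

```bash
python3 -m handwheel '[0,0,0.02,0,0,0,0,0,0,0,0,0,0,0,0,0,0,0,0,0]' | grep -E 'tcp|force'
python3 -m handwheel '[0,0,0,0.4,0,0,0,0.8,0,0,0,0.8,0,0,0,0.8,0,0,0,0.8]' | grep -E 'tcp|force|rot'
python3 -c "
from h import *
s=env.get_state();print(s['torque'],s['joint_pos'])"
```

```text
tcp_pos: [0.5936, 0.1824, 0.1336]
force: [-0.5, -1.5, 8.8]
gripper_force: 40.0
tcp_pos: [0.5938, 0.1826, 0.1337]
ee_rot: [[-0.886, 0.463, 0.001], [0.463, 0.886, 0.001], [-0.001, 0.001, -1.0]]
force: [-0.6, 0.8, 8.2]
gripper_force: 40.0
[0.02168799 0.07088224 0.10097432] [ 10.29344078  33.8022541  -41.8876691   95.76077988  25.34228541
  60.21774556  22.81725764]
```

```bash
python3 -m handwheel '[0,0,0,0.8,0,0,0,0.8,0,0,0,0.8,0,0,0,0.8,0,0,0,0.8]' | grep -E 'tcp|force'
python3 -m handwheel '[0,0,0,0.8,0,0,0,0.8,0,0,0,0.8,0,0,0,0.8,0,0,0,0.8]' | grep -E 'tcp|force'
python3 -m handwheel '[0,0,0,0.8,0,0,0,0.8,0,0,0,0.8,0,0,0,0.8,0,0,0,0.4]' | grep -E 'tcp|force'
python3 -c "
from h import *
s=env.get_state();print(s['torque'],s['joint_pos'],delta(.5938,.1826,79.7,s))"
```

```text
tcp_pos: [0.5938, 0.1827, 0.1337]
force: [-1.3, 0.3, 8.9]
gripper_force: 40.0
tcp_pos: [0.5939, 0.1827, 0.1338]
force: [-0.6, 0.3, 8.5]
gripper_force: 40.0
tcp_pos: [0.5934, 0.1823, 0.1336]
force: [-3.4, -2.7, 9.2]
gripper_force: 40.0
[-0.62356838  0.75014673  0.10561799] [  2.29371716  30.73123652 -30.12858568  96.06001558  17.64325259
  57.95840563 -24.56846732] ('units', array([0.005, 0.008, 0.   ]), 'roll', np.float64(4.259), 'yaw', np.float64(99.22))
```

```bash
python3 -m handwheel '[0,0,0,0.5,0,0,0,0.5,0,0,0,0.5,0,0,0,0.5,0,0,0,0]' | grep -E 'tcp|force'
python3 -m handwheel '[0,0,0,0.5,0,0,0,0.5,0,0,0,0.5,0,0,0,0.5,0,0,0,0]' | grep -E 'tcp|force'
python3 -c "
from h import *
s=env.get_state();print(s['torque'],s['time_s'],delta(.5938,.1826,79.7,s))"
```

```text
tcp_pos: [0.593, 0.1819, 0.1333]
force: [-5.0, -3.2, 9.6]
gripper_force: 40.0
tcp_pos: [0.5927, 0.1818, 0.1332]
force: [-6.7, -4.5, 9.3]
gripper_force: 40.0
[-1.1757414   1.68379181  0.10595935] 16.2833 ('units', array([ 0.02 ,  0.019, -0.   ]), 'roll', np.float64(0.271), 'yaw', np.float64(80.94))
```

```bash
python3 -m handwheel '[0,0,-0.02,0.2,0,0,-0.02,0,0,0,-0.02,0,0,0,0,0,0,0,0,0]' | grep -E 'tcp|force'
python3 - <<'E'
from h import *
s=env.get_state();print(s['torque'],s['time_s'],delta(.5938,.1826,79.7,s))
c=env.camera('wrist');cv2.imwrite('pics/w5.png',c['frame'][:,:,::-1])
E
```

```text
tcp_pos: [0.5927, 0.1817, 0.136]
force: [-5.5, -4.0, 7.3]
gripper_force: 40.0
[-1.06728237  1.52440271  0.10097899] 16.7 ('units', array([ 0.022,  0.018, -0.   ]), 'roll', np.float64(0.104), 'yaw', np.float64(80.17))
```

View pics/w5.png

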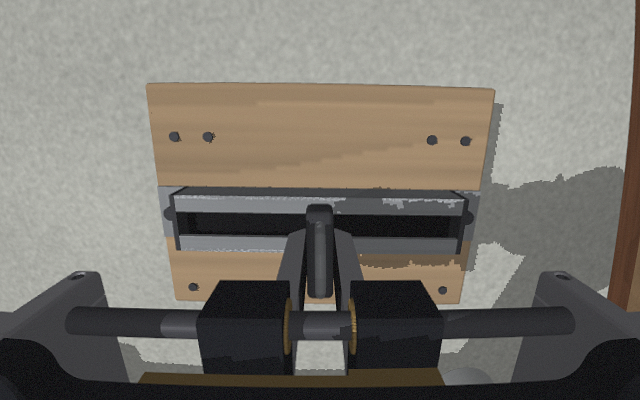

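The bar stands crosswise over the slot at (320,205 to 295), near the middle of the rail. Nothing fouls the fingers, so I'll release and look.

```bash
python3 -m handwheel '[0,0,0,0,0,0,0,0,0,0,0,0,0,0,0,0,0,0,0,0]' 130 | grep -E 'tcp|force|width'
python3 -m handwheel '[0,0,0,0,0,0,-0.05,0,0,0,-0.15,0,0,0,-0.3,0,0,0,-0.3,0]' | grep -E 'tcp|force|width'
python3 -m handwheel '[0,0,-0.3,0,0,0,-0.3,0,0,0,-0.3,0,0,0,-0.2,0,0,0,0,0]' | grep -E 'tcp|force|width'
python3 -m handwheel '[0,0,0,0,0,0,0,0,0,0,0,0,0,0,0,0,0,0,0,0]' | grep -E 'tcp|force|width'
python3 - <<'E'
from h import *
s=env.get_state();c=env.camera('wrist');cv2.imwrite('pics/w6.png',c['frame'][60:360,120:520,::-1])
t=np.array(s['tcp_pos']);a=np.array([.5928,.1818]);u=np.array([.17,.985])*.028
X=[[*(a+k*u),.166] for k in(1,-1)]+[[*(a+k*u/28*23),.188] for k in(1,-1)]
print(s['time_s'],'expected bar ends top, loop ends (crop px)',(proj(c,X,s)-[120,60]).round(1).tolist())
E
```

```text
tcp_pos: [0.5933, 0.1823, 0.1359]
force: [0.4, -0.4, 0.1]
grip_width: 0.0446
gripper_force: 0.0
tcp_pos: [0.5931, 0.1823, 0.1768]
force: [0.4, 0.3, -0.4]
grip_width: 0.0462
gripper_force: 0.0
tcp_pos: [0.5941, 0.1827, 0.2335]
force: [-0.3, -0.5, 0.3]
grip_width: 0.0462
gripper_force: 0.0
tcp_pos: [0.5931, 0.1822, 0.2304]
force: [0.1, 0.0, -0.3]
grip_width: 0.0459
gripper_force: 0.0
18.4167 expected bar ends top, loop ends (crop px) [[198.7, 120.4], [198.8, 180.1], [198.6, 132.4], [198.7, 185.4]]
```

View pics/w6.png

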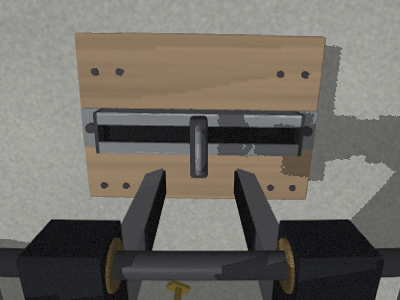

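The anchor stands crosswise near the rail's middle, at crop (198,116 to 178), and is released. I'll check from the side that it is upright.

```bash
python3 - <<'E'
from h import *
c=env.camera('scene');p=proj(c,[[.593,.182,.108],[.593,.182,.156]]);print((p-[380,110]).round(1)*3.5)
cv2.imwrite('pics/s2.png',cv2.resize(c['frame'][110:270,380:540,::-1],None,fx=3.5,fy=3.5,interpolation=cv2.INTER_CUBIC))
E
```

```text
[[263.55 453.6 ]
 [284.9  380.45]]
```

View pics/s2.png

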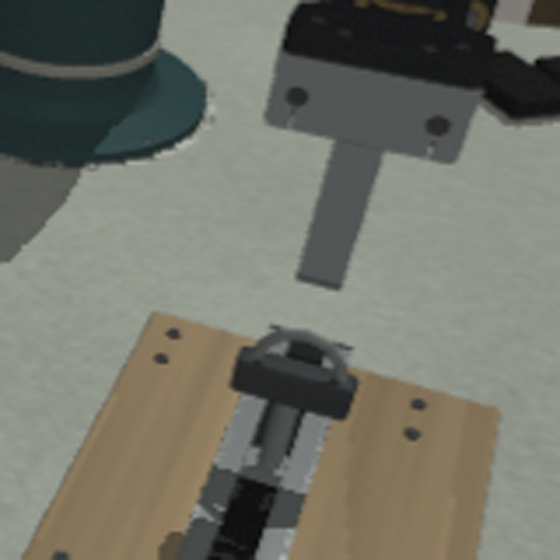

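The shank runs from (270,455) to (295,382), against the (264,454) to (285,380) expected for upright. The bar is level with the deck, so I'll hand in.

```bash
python3 -c "
from rig import env
print(env.sign_off())"
```

```text
the job is handed in; nothing more can be done
None
```

I fitted the anchor crosswise under the rail's lips, near the middle, with a gentle push of about 11 N, then let go and handed the job in at about 18.5 s; the last pictures show it upright and free of the gripper, but the verdict wasn't shown to me.

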